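# Get the baby food out from behind the beans

### The job

Baby's lunch needs the orange-lidded jar, which stands behind the can of beans and the yellow-lidded shaker in the white tray. First clear the can and the shaker onto the clear turntable, then take out the orange-lidded jar and stand it in the teal muffin cup, and then put the can and the shaker each back on the spot where it stood at the start. Set everything down gently and upright, and leave the green-lidded and purple-lidded jars standing where they are.

Things in the scene. Friction and masses are not known exactly. Their poses are not given: they have to be found in the camera images.
- jar_orange: Closed glass baby food jar with an orange lid, the one wanted: upright cylinder 54 mm in diameter, 60 mm tall, about 0.16 kg. Origin at the centre of its underside, z up. It stands in the back row of the white tray, in any of the row's three places; the row's centres are 64 mm apart, so the gaps between jars are about 10 mm, and those to the can and the shaker about 8 to 17 mm.
- jar_green: Closed baby food jar with a green lid, same size and origin as the orange one. In the back row; stays where it is.
- jar_purple: Closed baby food jar with a purple lid, same size and origin as the orange one. In the back row; stays where it is.
- bean_can: Closed can of beans, silver top, dark red label with a cream band: upright cylinder 66 mm in diameter, 112 mm tall, about 0.4 kg. Origin at the centre of its underside. In the front row of the tray, half in front of the orange-lidded jar; it stands 52 mm taller than the jars, so open fingers that grip only its upper 40 mm pass over them.
- shaker: Closed cheese shaker with a yellow lid and a blue label: upright straight cylinder 50 mm in diameter, 130 mm tall, about 0.2 kg. Origin at the centre of its underside. In the front row beside the can (gap about 8 mm between them), half in front of the orange-lidded jar.
- stock_tray: Low white organiser tray that holds the five things above, fixed: 150 mm (its x) by 276 mm (its y), rim 20 mm tall, floor 4 mm thick. Origin at the centre of its underside. Its x axis points from the front row (at x = -30 mm) to the back row (at x = +30 mm); the rows run along its y.
- turntable: Clear round turntable with a raised edge, at the left or right of the tray; its foot is fixed, its top turns stiffly about the vertical (about 0.06 N m). Outer diameter 230 mm, inner 218 mm, floor 16 mm and edge 42 mm above the origin, which lies at the centre of its underside. Empty at the start; there is room for both things side by side.
- muffin_cup: Low jumbo muffin cup of teal silicone, open at the top, standing on the lunch tray and stuck fast: base 76 mm, rim 92 mm in diameter, 26 mm tall, wall and floor 3 mm (inside 70 mm wide at the floor). Origin at the centre of its underside, on the axis.
- lunch_tray: Brown wooden lunch tray, fixed, on the other side of the stock tray from the turntable: 190 by 170 mm, rim 16 mm tall, floor 6 mm. Carries the muffin cup and, along its +y edge, a coral baby spoon 15 mm high at most. Origin at the centre of its underside.

How it is judged:
By the outcome, as a careful person would: the job done as asked, in the order asked, and still so for the second after the job is handed in, with the robot touching nothing.
It also fails if it takes over 136 s, if anything falls off the work surface, if the arm or the gripper's body presses on something with over 40 N, if the wrist force passes 120 N, or if a joint passes its speed limit or range.

### The arm

A 6-joint arm with a two-finger parallel gripper is mounted at the origin on the work surface. World frame = base frame: x ahead of the robot, y to its left, z up, the work surface at z = 0. Lengths are in m, angles in rad, forces in N, time in s.
With the tool pointing down it reaches from about 0.25 to 0.775 m from the base axis. Payload 4 kg.
Tool frame: the origin (TCP) lies at the centre of the arm's flange, where the gripper is bolted on; the fingertips stand 199 mm ahead of it and the grasp point (between the pads) lies 180 mm ahead of it (robot.tcp_to_tips is the distance from the TCP to the fingertips, in m); z points along the fingers, y is the line along which they close (so a half turn about z gives the same grasp; the last joint's range is limited). The gripper opens to 94 mm and grips with 3 to 60 N. Pads are 16 mm wide; open, the fingers measure 119 mm over their backs; the gripper's body (75 mm by 177 mm) begins 78 mm behind the grasp point.
Start: joints at [-1.413, 0.087, 1.371, -0, 1.684, -0.103], TCP at [0.142, -0.531, 0.405] pointing down, gripper open.
Joint ranges: [-3.1, 3.1], [-0.76, 2.03], [0.27, 2.55], [-1.08, 4.22], [0.17, 2.65], [-2.57, 2.57]. Speed limits (rad/s): [2.79, 2.79, 3.14, 3.14, 3.14, 3.14].

### API

Orientations are given as [roll, pitch, yaw] about the fixed x, y, z axes, in that order (R = Rz(yaw) Ry(pitch) Rx(roll)).
In Python, from bench import telemetry, snapshot, ticket, robot gives the robot as it stands.
- The arm moves only by the tool apply_moves, never from a script. Its argument "moves" is a list that holds one entry, the list of rows, each a list of 5 numbers: the shift along the tool's x, y, z in units of 50 mm (1.0 is 50 mm), then the turn about the tool's z in units of 10 degrees (1.0 is 10 degrees), then the closure, from 0 (fully open) to 1 (shut). A call has 1 to 10 rows; each row is the pose to reach, as a shift and turn from the pose commanded when the call began, along the tool's axes at that moment; what a row does not reach only later rows make up. A row lasts 1/8 s, in which the tool goes at most 62.5 mm and 10.7 degrees, less where a joint would pass 70% of its speed; a pose out of reach is approached as far as the arm can. A call with a gripper value outside its range is refused whole. The fingers move at their own pace and stop on an object; the grip force is fixed at half the most. Time passes only in rows, so rows that repeat a pose let the fingers close. It gives the time, the measured TCP pose, the force, the opening and the grip force at its end, in the units of the state.
- telemetry.get_obs(): the state, without advancing time (a new reading comes with each control period).
- snapshot(name): name is "scene" or "side" or "wrist"; returns a dict with "image" (420x560x3 uint8, red, green, blue), "fovy" (degrees; the focal length in pixels is half the picture's height over the tangent of half this angle, whatever the lens; pixels are square), "cx", "cy" (the principal point, pixels), "R" (3x3) and "t" (3): a world point X has camera coordinates R X + t. Camera axes: x right, y down, z forward; pixel columns grow to the right and rows downward; lengths in m; the calibration is good to about 2 mm. A picture is of the moment at which its call begins. There is no depth.
- ticket.close_job(): hands the job in; it is judged then, once.
The state is a dict: "time": time; "joint_positions": joint angles; "qvel": joint speeds; "joint_torque": joint torques, N m; "tool_pos": TCP position; "ee_rot": TCP orientation; "wrist_force": force on the tool from outside, world axes, zero at the start; "wrist_torque": the same for the moment, N m; "width": finger opening in m; "finger_force": force on a finger pad.
Only numpy, scipy, OpenCV 4.12 (cv2) and the standard library are available. Lean on these libraries where they do the work, as an engineer would, in place of code of your own. Each camera call takes 0.05 s, during which the arm holds its last target. There are 200 camera calls.

## Working session

There is one attempt and no reset: what is moved stays moved. The work goes in short steps, Python scripts to look and compute and a tool call to move; the robot and the scene stay as the last step left them, time stands still between calls to the robot, and variables do not carry over. Pictures are saved under pics/ and viewed, at most 14 in all, crops included, and the job is handed in when it is done.

Besides the shell and the picture viewer there is one more tool, called after "Request:" as name([rows], argument=value, ...), one row to a line, values as JSON. apply_moves: Moves the arm, as the interface text tells. Its arguments: {"type":"object","properties":{"moves":{"type":"array","items":{"type":"array","items":{"type":"array","items":{"type":"number"}}}}},"required":["moves"]}

```bash
ls; mkdir -p pics; cat > look.py <<'E'
import sys,cv2,pickle
from bench import snapshot
def grab(name,tag):
    s=snapshot(name); cv2.imwrite(f'pics/{tag}.png',s['image'][:,:,::-1]); pickle.dump(s,open(f'pics/{tag}.pkl','wb')); return s
E
python3 - <<'E'
from look import grab
from bench import telemetry
for n in ['scene','side','wrist']:
    s=grab(n,n+'0'); print(n,s['fovy'],s['cx'],s['cy'],s['R'],s['t'])
o=telemetry.get_obs(); print(o)
E
```

```text
pics
scene 54.126903025022315 276.1923628955389 202.49806815844855 [[ 0.74724496  0.66454557 -0.00203808]
 [ 0.46741151 -0.52775366 -0.70922673]
 [-0.47238909  0.52901347 -0.70497751]] [-0.37193749 -0.22112015  1.32907906]
side 53.62970873102707 284.4443295761622 210.07048860888594 [[ 0.99410203 -0.1082375   0.00676795]
 [-0.04673316 -0.48386192 -0.87389568]
 [ 0.09786304  0.86842518 -0.48606639]] [-0.4999645   0.06162143  0.90602285]
wrist 71.47398099237358 275.7788871060687 206.80159963143925 [[ 2.58593109e-01 -9.65986309e-01 -2.32640464e-04]
 [-9.34378554e-01 -2.50192848e-01  2.53653812e-01]
 [-2.45084315e-01 -6.53757537e-02 -9.67295037e-01]] [-0.54954293 -0.02663452  0.39051594]
{'time': 0.15, 'joint_positions': array([-1.41312095e+00,  8.78101834e-02,  1.37187754e+00, -5.73139620e-05,
        1.68357993e+00, -1.03107657e-01]), 'qvel': array([-0.00037988, -0.00191863, -0.00512805,  0.00010652, -0.00029649,
       -0.00162794]), 'joint_torque': array([ 6.69008805e-04, -3.40645158e+01, -3.02795362e+01,  7.17384252e-02,
        3.04705999e-02, -1.14943477e-04]), 'tool_pos': array([ 0.14178183, -0.53133446,  0.40377412]), 'ee_rot': array([-3.13992069e+00, -1.15740564e-04,  2.60776531e-01]), 'wrist_force': array([ 0.17967081, -0.42001966,  0.22760746]), 'wrist_torque': array([-2.77923181e-05,  1.05810218e-03,  6.74443434e-03]), 'finger_force': 0.0, 'width': 0.0939557448046488}
```

View pics/scene0.png

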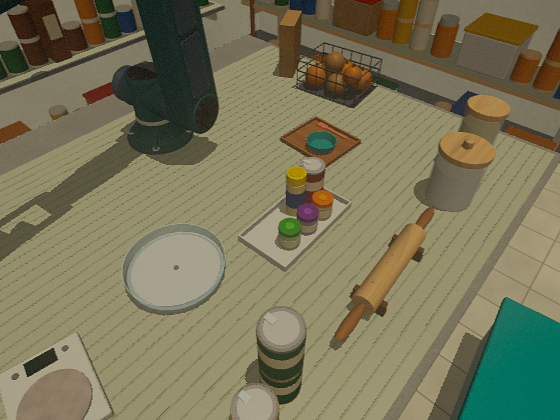

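View pics/side0.png

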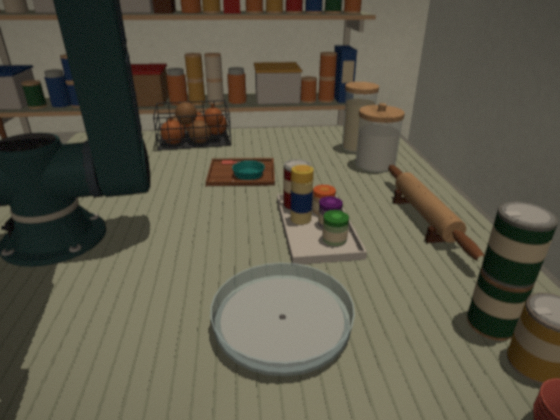

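View pics/wrist0.png

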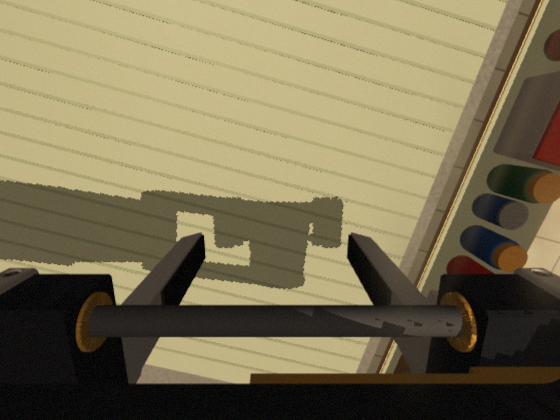

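The scene view shows the tray with yellow lid at (296,173), can top at (314,165), and orange, purple and green lids at (322,198), (308,212) and (289,226). The cup is at (321,142) and the turntable centre at (176,267). In the side view, yellow is at (302,172), orange at (323,190), and the turntable centre at (283,317).

```bash
cat >> look.py <<'E'
import numpy as np
def ray(s,u,v):
    f=s['image'].shape[0]/2/np.tan(np.radians(s['fovy'])/2)
    d=s['R'].T@np.array([(u-s['cx'])/f,(v-s['cy'])/f,1.]); c=-s['R'].T@s['t']; return c,d
def plane(s,u,v,z):
    c,d=ray(s,u,v); return c+d*(z-c[2])/d[2]
def proj(s,X):
    f=s['image'].shape[0]/2/np.tan(np.radians(s['fovy'])/2)
    p=s['R']@np.asarray(X,float)+s['t']; return np.array([s['cx']+f*p[0]/p[2],s['cy']+f*p[1]/p[2]])
def load(t): return pickle.load(open(f'pics/{t}.pkl','rb'))
E
python3 - <<'E'
from look import *
from bench import robot
s=load('scene0');d=load('side0')
print([a for a in dir(robot) if a[0]!='_'])
for n,z,a,b in [('turn',.016,(176,267),(282.5,317)),('yel',.134,(297,171.5),(302,170)),('can',.116,(314,163),(295,166)),('or',.064,(322.5,196.5),(323.5,189)),('pur',.064,(308,210),(330,202)),('gr',.064,(289.5,225),(335.5,215)),('cup',.033,(321,140),(248.5,170))]:
    print(n,plane(s,*a,z).round(4),plane(d,*b,z).round(4))
A=cv2.resize(s['image'][120:275,225:365],None,fx=4,fy=4,interpolation=2)[:600]
B=cv2.resize(d['image'][140:270,200:370],None,fx=4,fy=4,interpolation=2)
cv2.imwrite('pics/z1.png',cv2.convertScaleAbs(A,alpha=1.2)[:,:,::-1]); cv2.imwrite('pics/z2.png',cv2.convertScaleAbs(B,alpha=1.6)[:,:,::-1])
E
```

```text
['IKError', 'tcp_to_tips']
turn [ 0.4653 -0.3067  0.016 ] [ 0.4662 -0.3069  0.016 ]
yel [0.5438 0.0241 0.134 ] [0.542  0.0135 0.134 ]
can [0.542  0.0948 0.116 ] [0.5355 0.0789 0.116 ]
or [0.6024 0.057  0.064 ] [0.6016 0.0567 0.064 ]
pur [ 0.6046 -0.004   0.064 ] [ 0.6036 -0.0094  0.064 ]
gr [ 0.6027 -0.071   0.064 ] [ 0.6033 -0.068   0.064 ]
cup [0.4319 0.2792 0.033 ] [0.4301 0.2564 0.033 ]
```

View pics/z1.png

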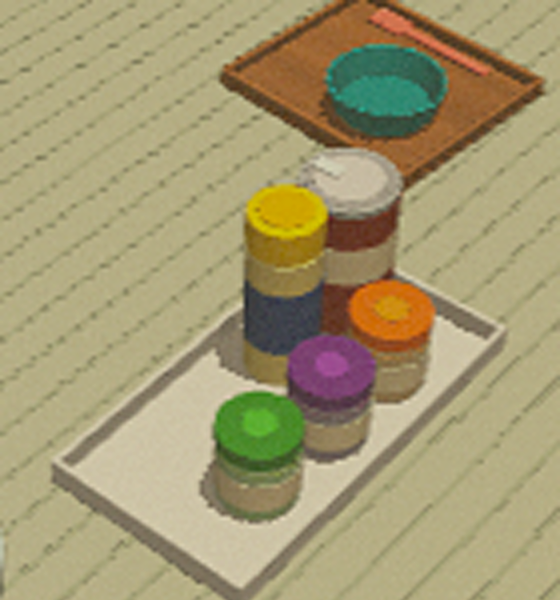

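View pics/z2.png

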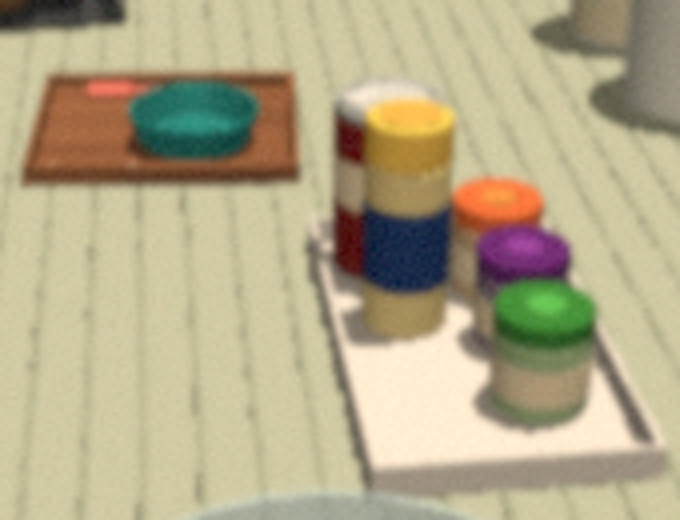

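The zoomed scene crop gives top centres of yellow (297,173), can (313,165), orange (323,196) and cup rim (321.8,141.8). The zoomed side crop gives yellow (303,169), can (297,165.5), orange (325,189.5) and cup (248.8,168.3). The spoon lies beyond the cup on +y.

```bash
python3 - <<'E'
from look import *
s=load('scene0');d=load('side0');w=load('wrist0')
def tri(a,b):
    c1,d1=ray(s,*a);c2,d2=ray(d,*b)
    M=np.c_[d1,-d2];x=np.linalg.lstsq(M,c2-c1,rcond=None)[0];return (c1+d1*x[0]+c2+d2*x[1])/2
for n,z,a,b in [('yel',.134,(297,173),(303,169)),('can',.116,(313,165),(297,165.5)),('or',.064,(323,196.2),(325,189.5)),('pur',.064,(308,210.5),(331,200.75)),('gr',.064,(290,226),(336.2,215.5)),('cup',.032,(321.75,141.75),(248.75,168.25))]:
    print(n,plane(s,*a,z).round(4),plane(d,*b,z).round(4),tri(a,b).round(4))
# tray rim corners, scene zoom
for u,v in [(55,462),(505,330),(243,590)]: print('tray',plane(s,225+u/4,120+v/4,.02).round(4))
for u,v in [(315,222),(655,440),(370,470)]: print('trayside',plane(d,200+u/4,140+v/4,.02).round(4))
R=np.array([[np.cos(.26),np.sin(.26),0],[np.sin(.26),-np.cos(.26),0],[0,0,-1]])
print('wrist cam centre rel TCP in tool',R.T@(-w['R'].T@w['t']-[.1418,-.5313,.4038]), 'view dir tool',R.T@w['R'][2])
E
```

```text
yel [0.5473 0.0198 0.134 ] [0.545  0.0187 0.134 ] [0.5457 0.0218 0.1323]
can [0.545  0.0868 0.116 ] [0.5406 0.0814 0.116 ] [0.542  0.091  0.1119]
or [0.6027 0.0587 0.064 ] [0.6046 0.0537 0.064 ] [0.6043 0.0568 0.064 ]
pur [ 0.6057 -0.0053  0.064 ] [ 0.607  -0.0037  0.064 ] [ 0.6064 -0.0064  0.0654]
gr [ 0.6056 -0.0726  0.064 ] [ 0.6043 -0.0702  0.064 ] [ 0.6046 -0.0715  0.0638]
cup [0.4382 0.2747 0.032 ] [0.4313 0.2709 0.032 ] [0.4321 0.2833 0.0256]
tray [ 0.5077 -0.1478  0.02  ]
tray [0.6475 0.1276 0.02  ]
tray [ 0.655  -0.1442  0.02  ]
trayside [0.5013 0.1188 0.02  ]
trayside [ 0.649  -0.1382  0.02  ]
trayside [ 0.5024 -0.1497  0.02  ]
wrist cam centre rel TCP in tool [ 0.07370558 -0.00038007  0.01942777] view dir tool [-2.53653860e-01  1.72062307e-04  9.67295037e-01]
```

Request:
apply_moves([
  [[0.5,-0.4,0,-0.5,0],[1.5,-1.2,0,-1.3,0],[2.5,-2.1,0,-2.2,0],[3.5,-2.9,0,-3.1,0],[4.5,-3.7,0,-4.0,0],[5.5,-4.6,0,-4.9,0],[6.5,-5.4,0,-5.8,0],[7.5,-6.2,0,-6.7,0],[8.4,-7.0,0,-7.3,0],[8.8,-7.3,0,-7.5,0]],
])

```text
time: 1.4
tool_pos: [0.4737, -0.0628, 0.4043]
ee_rot: [-3.141, -0.0, 1.574]
wrist_force: [1.2, 0.2, -0.1]
width: 0.094
finger_force: 0.0
```

Request:
apply_moves([
  [[0.8,0.6,0,0,0],[1.6,1.2,0,0,0],[2.25,1.6,0,0,0],[2.25,1.6,0,0,0],[2.25,1.6,0,0,0]],
])

```text
time: 2.02
tool_pos: [0.5527, 0.0468, 0.4042]
ee_rot: [-3.14, 0.001, 1.57]
wrist_force: [-0.7, -0.5, 0.3]
width: 0.0942
finger_force: 0.0
```

```bash
python3 - <<'E'
from look import *
from bench import telemetry
s=grab('wrist','w1'); o=telemetry.get_obs(); print(o['tool_pos'],o['ee_rot'])
for n,p in dict(can=(.544,.085,.116),yel=(.546,.02,.134),o=(.605,.057,.064),p=(.605,-.0055,.064)).items(): print(n,proj(s,p))
E
```

```text
[0.55256187 0.04638054 0.40448774] [-3.14093205e+00  6.35489712e-04  1.56888929e+00]
can [266.46916644 169.49102522]
yel [268.62149107 242.73954406]
o [322.68062884 188.33801642]
p [320.50290469 240.68582603]
```

View pics/w1.png

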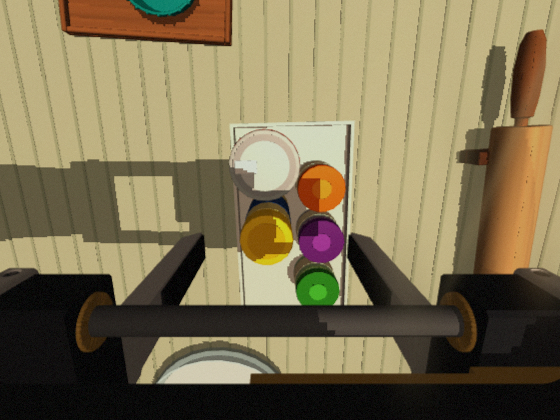

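The wrist view shows the can top at (264,164), yellow lid (267,240), orange (321,188), purple (321,241) and green (318,291), all close to prediction. I'll refine these with colour masks.

```bash
cat >> look.py <<'E'
HUE=dict(or_=((5,17),150,.064),yel=((20,28),170,.134),pur=((140,160),80,.064),gr=((50,70),120,.064))
def lids(s,names=HUE,roi=(slice(100,310),slice(200,350)),zoff=0):
    h=cv2.cvtColor(s['image'],cv2.COLOR_RGB2HSV); out={}
    for n in names:
        (a,b),sm,z=HUE[n]; m=np.zeros(h.shape[:2],np.uint8); m[roi]=cv2.inRange(h,(a,sm,60),(b,255,255))[roi]
        m=cv2.morphologyEx(m,cv2.MORPH_OPEN,np.ones((3,3)))
        c=cv2.findContours(m,0,2)[0]
        if not c: continue
        c=max(c,key=cv2.contourArea); (u,v),r=cv2.minEnclosingCircle(c); out[n]=((round(u,1),round(v,1),round(r,1)),plane(s,u,v,z+zoff).round(4))
    return out
E
python3 - <<'E'
from look import *
s=load('w1')
for k,v in lids(s).items(): print(k,v)
g=cv2.cvtColor(s['image'],cv2.COLOR_RGB2GRAY)
print(plane(s,264,164,.116), cv2.HoughCircles(cv2.medianBlur(g[110:215,215:310],3),3,1.5,60,param1=100,param2=.6,minRadius=28,maxRadius=40))
E
```

```text
or_ ((320.7, 187.8, 24.5), array([0.6028, 0.0576, 0.064 ]))
yel ((271.5, 257.5, 16.1), array([0.5486, 0.0053, 0.134 ]))
pur ((321.2, 241.5, 22.5), array([ 0.6059, -0.0066,  0.064 ]))
gr ((317.1, 289.6, 21.3), array([ 0.6034, -0.0697,  0.064 ]))
[0.54177681 0.09004188 0.116     ] [[[48.75 53.25 35.8 ]
  [86.25  5.25 37.45]
  [12.75  2.25 32.35]
  [93.75 96.75 35.65]
  [ 2.25 95.25 37.45]]]
```

Request:
apply_moves([
  [[0.87,-0.21,0.3,0,0],[0.87,-0.21,0.9,0,0],[0.87,-0.21,1.5,0,0],[0.87,-0.21,2.1,0,0],[0.87,-0.21,2.5,0,0],[0.87,-0.21,2.5,0,0],[0.87,-0.21,2.5,0,0.2],[0.87,-0.21,2.5,0,0.5],[0.87,-0.21,2.5,0,0.5],[0.87,-0.21,2.5,0,0.5]],
])

```text
time: 3.32
tool_pos: [0.5424, 0.0906, 0.2806]
ee_rot: [3.141, 0.0, 1.57]
wrist_force: [-2.3, 0.3, 4.2]
width: 0.0654
finger_force: 30.0
```

Request:
apply_moves([
  [[0,0,-0.2,0,0.5],[0,0,-0.7,0,0.5],[0,0,-1.4,0,0.5],[0,0,-2.1,0,0.5],[0,0,-2.8,0,0.5],[-0.2,0,-3.2,0,0.5],[-0.6,-0.1,-3.2,0,0.5],[-1.2,-0.2,-3.2,0,0.5],[-1.8,-0.3,-3.2,0,0.5],[-2.5,-0.45,-3.2,0,0.5]],
])

```text
time: 4.58
tool_pos: [0.5192, -0.0359, 0.4373]
ee_rot: [-3.138, -0.0, 1.57]
wrist_force: [0.0, -0.4, -3.6]
width: 0.0657
finger_force: 30.0
```

Request:
apply_moves([
  [[-0.7,-0.12,0,0,0.5],[-1.4,-0.24,0,0,0.5],[-2.1,-0.36,0,0,0.5],[-2.8,-0.48,0,0,0.5],[-3.5,-0.6,0,0,0.5],[-4.2,-0.7,0,0,0.5],[-4.9,-0.83,0,0,0.5],[-5.6,-0.95,0,0,0.5],[-6.1,-1.05,0,0,0.5],[-6.45,-1.09,0,0,0.5]],
])

```text
time: 5.82
tool_pos: [0.4639, -0.3584, 0.4375]
ee_rot: [-3.139, -0.002, 1.568]
wrist_force: [-0.9, 0.7, -3.8]
width: 0.0653
finger_force: 30.0
```

Request:
apply_moves([
  [[0,0,0.3,0,0.5],[0,0,0.8,0,0.5],[0,0,1.4,0,0.5],[0,0,2.0,0,0.5],[0,0,2.4,0,0.5],[0,0,2.6,0,0.5],[0,0,2.72,0,0.5],[0,0,2.8,0,0.5],[0,0,2.84,0,0.5],[0,0,2.84,0,0.5]],
])

```text
time: 7.08
tool_pos: [0.4651, -0.3569, 0.2981]
ee_rot: [3.141, 0.001, 1.57]
wrist_force: [0.2, 0.8, -2.6]
width: 0.0658
finger_force: 30.0
```

Request:
apply_moves([
  [[0,0,0.03,0,0.5],[0,0,0.05,0,0.5],[0,0,0.07,0,0.5],[0,0,0.09,0,0.5],[0,0,0.09,0,0.5]],
])

```text
time: 7.7
tool_pos: [0.465, -0.3568, 0.293]
ee_rot: [-3.141, -0.0, 1.57]
wrist_force: [-0.4, 0.2, -3.3]
width: 0.0655
finger_force: 30.0
```

Request:
apply_moves([
  [[0,0,0.02,0,0.5],[0,0,0.04,0,0.5],[0,0,0.04,0,0.5]],
])

```text
time: 8.07
tool_pos: [0.465, -0.3569, 0.2926]
ee_rot: [3.141, 0.001, 1.57]
wrist_force: [-1.7, 1.3, 4.4]
width: 0.0655
finger_force: 30.0
```

Request:
apply_moves([
  [[0,0,0,0,0.4],[0,0,0,0,0.2],[0,0,0,0,0],[0,0,0,0,0],[0,0,-0.4,0,0],[0,0,-1.2,0,0],[0,0,-2.2,0,0],[1,0.2,-2.2,0,0],[2,0.4,-2.2,0,0],[3,0.6,-2.2,0,0]],
])

```text
time: 9.32
tool_pos: [0.4953, -0.2055, 0.4011]
ee_rot: [3.141, 0.0, 1.569]
wrist_force: [0.5, -0.6, 0.0]
width: 0.0938
finger_force: 0.0
```

Request:
apply_moves([
  [[1,0.22,0,0,0],[2,0.44,0,0,0],[3,0.66,0,0,0],[4,0.88,0,0,0],[4.6,1.0,0,0,0],[4.6,1.0,0,0,0],[4.6,1.0,0,0,0]],
])

```text
time: 10.2
tool_pos: [0.5454, 0.0227, 0.401]
ee_rot: [-3.141, 0.001, 1.57]
wrist_force: [0.1, -0.0, -0.3]
width: 0.0942
finger_force: 0.0
```

```bash
python3 - <<'E'
from look import *
from bench import telemetry
s=grab('wrist','w2'); grab('scene','s2'); o=telemetry.get_obs(); print(o['tool_pos'],o['ee_rot'])
for n,p in dict(yel=(.545,.022,.134),o=(.604,.057,.064)).items(): print(n,proj(s,p))
for k,v in lids(s,roi=(slice(60,320),slice(150,420))).items(): print(k,v)
E
```

```text
[0.54535394 0.02205446 0.40111981] [-3.14156213e+00  5.08609660e-04  1.56819835e+00]
yel [275.19699119 216.54864885]
o [329.57963525 167.08956731]
or_ ((328.8, 166.6, 25.4), array([0.6031, 0.0576, 0.064 ]))
yel ((284.3, 225.8, 17.8), array([0.5531, 0.0133, 0.134 ]))
pur ((329.0, 222.6, 23.0), array([ 0.6063, -0.0063,  0.064 ]))
gr ((324.2, 273.7, 21.9), array([ 0.6035, -0.0706,  0.064 ]))
```

View pics/w2.png

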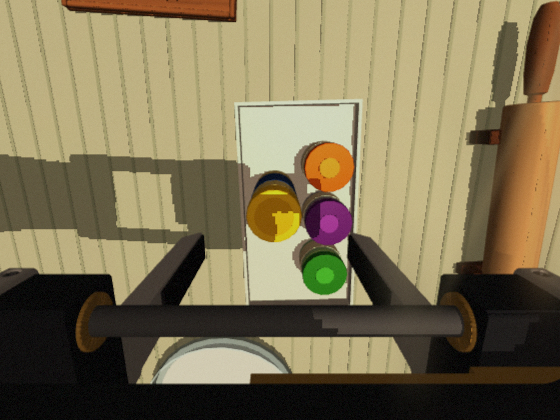

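The yellow lid top is at about (273.5,215), so the shaker is near (0.5435, 0.023). The orange, purple and green jars are undisturbed.

Request:
apply_moves([
  [[0.02,-0.03,0.4,0,0],[0.02,-0.03,1.0,0,0],[0.02,-0.03,1.6,0,0],[0.02,-0.03,2.1,0,0],[0.02,-0.03,2.34,0,0],[0.02,-0.03,2.34,0,0.2],[0.02,-0.03,2.34,0,0.4],[0.02,-0.03,2.34,0,0.65],[0.02,-0.03,2.34,0,0.65],[0.02,-0.03,2.34,0,0.65]],
])

```text
time: 11.55
tool_pos: [0.544, 0.0242, 0.2846]
ee_rot: [3.141, 0.0, 1.57]
wrist_force: [-0.5, -0.1, 1.3]
width: 0.05
finger_force: 30.0
```

Request:
apply_moves([
  [[0,0,-0.2,0,0.65],[0,0,-0.7,0,0.65],[0,0,-1.4,0,0.65],[0,0,-2.0,0,0.65],[-0.2,0,-2.4,0,0.65],[-0.7,-0.2,-2.4,0,0.65],[-1.3,-0.4,-2.4,0,0.65],[-2.0,-0.6,-2.4,0,0.65],[-2.7,-0.8,-2.4,0,0.65],[-3.3,-0.95,-2.4,0,0.65]],
])

```text
time: 12.8
tool_pos: [0.4956, -0.1419, 0.4043]
ee_rot: [-3.141, 0.0, 1.569]
wrist_force: [0.2, -0.1, -2.0]
width: 0.0497
finger_force: 30.0
```

Request:
apply_moves([
  [[-0.6,-0.16,0,0,0.65],[-1.2,-0.35,0,0,0.65],[-1.8,-0.5,0,0,0.65],[-2.1,-0.6,0,0,0.65],[-2.28,-0.63,0.2,0,0.65],[-2.28,-0.63,0.6,0,0.65],[-2.28,-0.63,1.1,0,0.65],[-2.28,-0.63,1.6,0,0.65],[-2.28,-0.63,1.9,0,0.65],[-2.28,-0.63,2.0,0,0.65]],
])

```text
time: 14.05
tool_pos: [0.4646, -0.2542, 0.3028]
ee_rot: [-3.14, -0.001, 1.571]
wrist_force: [-0.0, -0.6, -2.0]
width: 0.0496
finger_force: 30.0
```

Target is about 0.2962.

Request:
apply_moves([
  [[0,0,0.04,0,0.65],[0,0,0.06,0,0.65],[0,0,0.08,0,0.65],[0,0,0.1,0,0.65],[0,0,0.12,0,0.65],[0,0,0.12,0,0.65]],
])

```text
time: 14.8
tool_pos: [0.4646, -0.2548, 0.2981]
ee_rot: [-3.141, -0.0, 1.57]
wrist_force: [0.8, -0.2, -2.9]
width: 0.0497
finger_force: 30.0
```

Request:
apply_moves([
  [[0,0,0.02,0,0.65],[0,0,0.03,0,0.65],[0,0,0.04,0,0.65],[0,0,0.04,0,0.65]],
])

```text
time: 15.3
tool_pos: [0.4646, -0.2548, 0.2966]
ee_rot: [3.142, 0.0, 1.57]
wrist_force: [-0.8, 0.8, 1.4]
width: 0.0494
finger_force: 30.0
```

Request:
apply_moves([
  [[0,0,0.01,0,0.4],[0,0,0.01,0,0.2],[0,0,0,0,0],[0,0,0,0,0],[0,0,-0.4,0,0],[0,0,-1.2,0,0],[0,0,-2.1,0,0],[0.9,0.4,-2.1,0,0],[1.8,0.8,-2.1,0,0],[2.7,1.2,-2.1,0,0]],
])

```text
time: 16.55
tool_pos: [0.5252, -0.1186, 0.4014]
ee_rot: [3.141, 0.0, 1.569]
wrist_force: [0.5, 0.3, -0.0]
width: 0.0938
finger_force: 0.0
```

Request:
apply_moves([
  [[0.9,0.4,0,0,0],[1.8,0.8,0,0,0],[2.7,1.2,0,0,0],[3.3,1.5,0,0,0],[3.55,1.58,0,0,0],[3.55,1.58,0,0,0],[3.55,1.58,0,0,0]],
])

```text
time: 17.42
tool_pos: [0.6036, 0.0565, 0.4013]
ee_rot: [-3.142, 0.001, 1.568]
wrist_force: [0.6, 0.9, -0.6]
width: 0.0944
finger_force: 0.0
```

```bash
python3 - <<'E'
from look import *
from bench import telemetry
s=grab('wrist','w3'); t=grab('scene','s3'); o=telemetry.get_obs(); print(o['tool_pos'],o['ee_rot'])
for k,v in lids(s,roi=(slice(60,320),slice(150,420))).items(): print(k,v)
b=np.vstack([s['image'][:300],t['image'][120:320]]); cv2.imwrite('pics/z3.png',b[:,:,::-1])
E
```

```text
[0.60364004 0.05630237 0.40142855] [3.14133504e+00 4.61106627e-04 1.56801627e+00]
or_ ((275.3, 196.9, 24.5), array([0.6033, 0.0575, 0.064 ]))
yel ((276.5, 200.5, 7.9), array([0.6045, 0.0703, 0.134 ]))
pur ((277.5, 249.5, 22.2), array([ 0.6058, -0.0057,  0.064 ]))
gr ((275.8, 297.8, 21.3), array([ 0.6037, -0.0696,  0.064 ]))
```

View pics/z3.png

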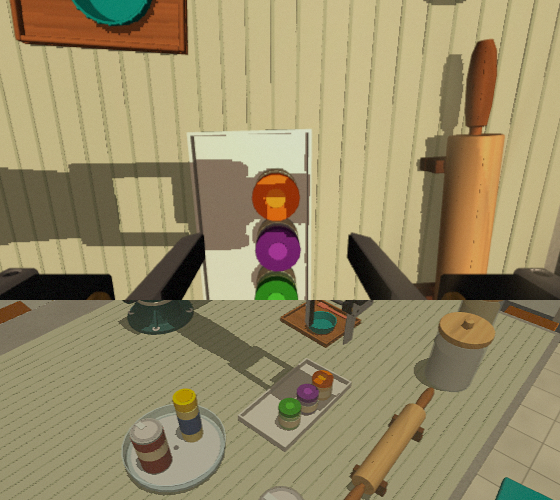

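The can and shaker stand upright on the turntable. The orange lid is at (275,197), which gives (0.603, 0.0575).

Request:
apply_moves([
  [[0.02,0,0.4,0,0],[0.02,0,1.2,0,0],[0.02,0,2.0,0,0],[0.02,0,2.7,0,0],[0.02,0,3.1,0,0],[0.02,0,3.32,0,0],[0.02,0,3.32,0,0.2],[0.02,0,3.32,0,0.4],[0.02,0,3.32,0,0.6],[0.02,0,3.32,0,0.6]],
])

```text
time: 18.77
tool_pos: [0.6042, 0.0586, 0.236]
ee_rot: [3.14, 0.0, 1.57]
wrist_force: [-0.1, -0.3, -0.7]
width: 0.0573
finger_force: 0.0
```

Request:
apply_moves([
  [[0,0,0,0,0.6],[0,0,0,0,0.6],[0,0,-0.2,0,0.6],[0,0,-0.7,0,0.6],[0,0,-1.4,0,0.6],[0,0,-2.1,0,0.6],[0.3,-0.3,-2.7,0,0.6],[1.0,-1.0,-3.0,0,0.6],[1.7,-1.6,-3.0,0,0.6],[2.1,-2.0,-3.0,0,0.6]],
])

```text
time: 20.02
tool_pos: [0.5026, 0.165, 0.3858]
ee_rot: [3.141, -0.001, 1.571]
wrist_force: [0.1, 1.3, -1.3]
width: 0.054
finger_force: 30.0
```

```bash
python3 - <<'E'
from look import *
from bench import telemetry
s=grab('wrist','w4'); o=telemetry.get_obs(); print(o['tool_pos'],o['ee_rot'],o['width'],o['wrist_force'],proj(s,(.435,.273,.032)))
h=cv2.cvtColor(s['image'],cv2.COLOR_RGB2HSV); m=cv2.inRange(h,(78,90,40),(98,255,255)); m[320:]=0
c=max(cv2.findContours(m,0,2)[0],key=cv2.contourArea); (u,v),r=cv2.minEnclosingCircle(c); e=cv2.fitEllipse(cv2.convexHull(c)); print(u,v,r,e,plane(s,u,v,.032),plane(s,*e[0],.032))
E
```

```text
[0.50095428 0.16670687 0.38577721] [-3.13987989e+00 -2.67161653e-03  1.57357061e+00] 0.05340267080108457 [-2.31448968  1.87549744 -1.82069783] [212.72220609  97.0900443 ]
208.729736328125 83.1891860961914 46.948036193847656 ((207.39599609375, 83.77970886230469), (85.86863708496094, 93.95323944091797), 158.56622314453125) [0.43149709 0.28694006 0.032     ] [0.43004116 0.28635231 0.032     ]
```

View pics/w4.png

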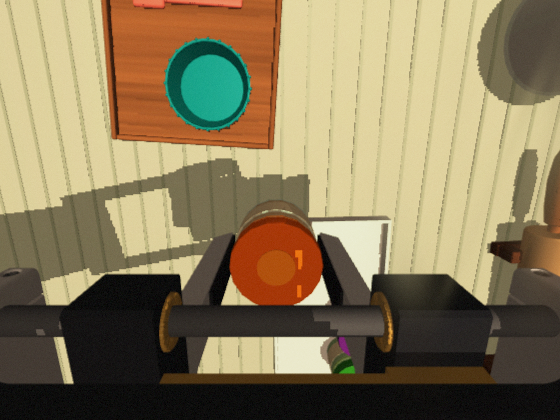

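The cup rim in the wrist view is centred at (208,84), with the spoon beyond it. The jar is held upright at (277,260). I'll get closer for a second measurement.

Request:
apply_moves([
  [[0.3,-0.3,0,0,0.6],[0.8,-0.8,0,0,0.6],[1.2,-1.2,0,0,0.6],[1.36,-1.4,0,0,0.6],[1.36,-1.4,0,0,0.6],[1.36,-1.4,0,0,0.6],[1.36,-1.4,0,0,0.6]],
])

```text
time: 20.95
tool_pos: [0.4347, 0.2312, 0.385]
ee_rot: [3.142, 0.0, 1.568]
wrist_force: [-0.4, -0.3, -1.4]
width: 0.0535
finger_force: 30.0
```

```bash
python3 - <<'E'
from look import *
from bench import telemetry
s=grab('wrist','w5'); o=telemetry.get_obs(); print(o['tool_pos'],o['ee_rot'])
h=cv2.cvtColor(s['image'],cv2.COLOR_RGB2HSV); m=cv2.inRange(h,(78,90,40),(98,255,255)); m[320:]=0
c=max(cv2.findContours(m,0,2)[0],key=cv2.contourArea); x,y,w,hh=cv2.boundingRect(c); print(x,y,w,hh)
e=cv2.fitEllipse(cv2.convexHull(c)); print(e,plane(s,*e[0],.032))
t=np.linspace(0,2*np.pi,80)
for cx,cy in [(.431,.2855),(.431,.28)]:
    p=np.array([proj(s,(cx+.046*np.cos(a),cy+.046*np.sin(a),.032)) for a in t]); print(p.min(0),p.max(0))
sc=load('scene0')
for cy in (.273,.28,.2855): print(proj(sc,(.431,cy,.032)))
hs=cv2.cvtColor(sc['image'],cv2.COLOR_RGB2HSV); m=cv2.inRange(hs,(78,90,40),(98,255,255)); m[180:]=0; m[:,:280]=0;m[:,370:]=0
c=max(cv2.findContours(m,0,2)[0],key=cv2.contourArea); print(cv2.boundingRect(c))
p=np.array([proj(sc,(.431+.046*np.cos(a),.282+.046*np.sin(a),.032)) for a in t]); print(p.min(0),p.max(0))
print('jar top', [plane(s,u,v,.26) for u,v in [(277,262)]])
E
```

```text
[0.43467664 0.23122535 0.38500909] [-3.14148736e+00  3.07031890e-04  1.56850770e+00]
230 105 83 84
((271.17822265625, 146.72607421875), (82.18816375732422, 83.61792755126953), 173.2833709716797) [0.42989977 0.28647236 0.032     ]
[231.15162124 104.32199331] [313.14156877 187.89475901]
[231.3503639  109.66760356] [312.9894632  192.52631698]
[319.51777002 141.0633007 ]
[320.91785146 140.03141767]
[322.01211431 139.22492796]
(307, 131, 29, 18)
[306.19435848 130.95699496] [336.49996437 148.9850646 ]
jar top [array([0.43541155, 0.25456204, 0.26      ])]
```

View pics/w5.png

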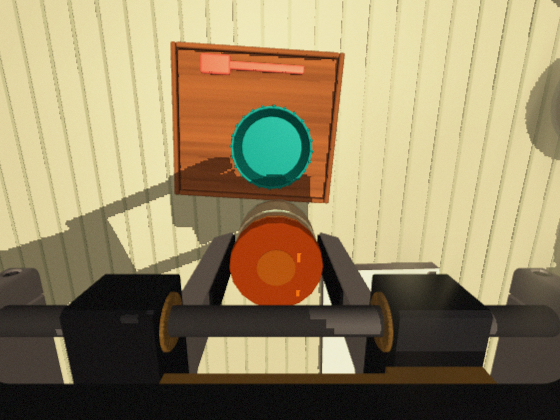

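The cup rim spans (230–313, 105–189), which matches a cup at (0.4305, 0.285). The held jar back-projects to the TCP, so the camera is consistent.

Request:
apply_moves([
  [[0.4,-0.03,0,0,0.6],[0.9,-0.08,0.2,0,0.6],[1.08,-0.08,0.7,0,0.6],[1.08,-0.08,1.3,0,0.6],[1.08,-0.08,1.9,0,0.6],[1.08,-0.08,2.3,0,0.6],[1.08,-0.08,2.55,0,0.6],[1.08,-0.08,2.7,0,0.6],[1.08,-0.08,2.78,0,0.6],[1.08,-0.08,2.78,0,0.6]],
])

```text
time: 22.25
tool_pos: [0.4303, 0.2858, 0.2465]
ee_rot: [3.141, -0.0, 1.57]
wrist_force: [-1.4, -0.3, -1.9]
width: 0.0537
finger_force: 30.0
```

Request:
apply_moves([
  [[0,0,0.02,0,0.6],[0,0,0.04,0,0.6],[0,0,0.06,0,0.6],[0,0,0.07,0,0.6],[0,0,0.07,0,0.6]],
])

```text
time: 22.88
tool_pos: [0.4302, 0.2857, 0.2426]
ee_rot: [-3.142, 0.0, 1.57]
wrist_force: [-1.1, 0.6, -1.1]
width: 0.0536
finger_force: 30.0
```

Request:
apply_moves([
  [[0,0,0.02,0,0.6],[0,0,0.03,0,0.6],[0,0,0.04,0,0.6],[0,0,0.04,0,0.6]],
])

```text
time: 23.38
tool_pos: [0.4302, 0.2857, 0.2408]
ee_rot: [3.142, 0.0, 1.57]
wrist_force: [-0.9, -0.2, -0.7]
width: 0.0537
finger_force: 30.0
```

Request:
apply_moves([
  [[0,0,0.02,0,0.6],[0,0,0.03,0,0.6],[0,0,0.03,0,0.6]],
])

```text
time: 23.75
tool_pos: [0.4301, 0.2857, 0.2408]
ee_rot: [3.141, 0.0, 1.57]
wrist_force: [-3.0, -2.4, 6.9]
width: 0.0534
finger_force: 30.0
```

Request:
apply_moves([
  [[0,0,-0.02,0,0.6],[0,0,-0.02,0,0.4],[0,0,-0.02,0,0.2],[0,0,-0.02,0,0],[0,0,-0.02,0,0],[0,0,-0.4,0,0],[0,0,-1.2,0,0],[0,0,-2.2,0,0],[0,0,-3.2,0,0],[-0.4,0,-3.2,0,0]],
])

```text
time: 25.0
tool_pos: [0.4306, 0.2663, 0.4045]
ee_rot: [3.132, -0.005, 1.572]
wrist_force: [-0.5, -0.9, -0.7]
width: 0.0935
finger_force: 0.0
```

Request:
apply_moves([
  [[-0.8,0,0,0,0],[-1.6,0,0,0,0],[-2.4,0,0,0,0],[-3.4,0,0,0,0],[-4.4,0,0,0,0],[-5.4,0.1,0,0,0],[-6.4,0.2,0,0,0],[-7.4,0.3,0,0,0],[-8.4,0.5,0,0,0],[-9.4,0.7,0,0,0]],
])

```text
time: 26.25
tool_pos: [0.4641, -0.2062, 0.3976]
ee_rot: [-3.14, -0.001, 1.569]
wrist_force: [0.1, 0.2, 0.3]
width: 0.0944
finger_force: 0.0
```

Request:
apply_moves([
  [[-0.8,0,0,0,0],[-1.6,0,0,0,0],[-2.0,0,0,0,0],[-2.0,0,0,0,0],[-2.0,0,0,0,0]],
])

```text
time: 26.88
tool_pos: [0.4646, -0.3033, 0.399]
ee_rot: [-3.141, -0.001, 1.571]
wrist_force: [-0.9, 0.1, 0.1]
width: 0.0941
finger_force: 0.0
```

```bash
python3 - <<'E'
from look import *
from bench import telemetry
s=grab('wrist','w6'); t=grab('scene','s6'); o=telemetry.get_obs(); print(o['tool_pos'],o['ee_rot'])
print(proj(s,(.465,-.357,.128)),proj(s,(.4645,-.2545,.146)))
b=np.vstack([s['image'][:300],t['image'][100:300]]); cv2.imwrite('pics/z6.png',b[:,:,::-1])
E
```

```text
[ 0.46474041 -0.30297187  0.39943137] [ 3.14124694e+00 -1.31855366e-04  1.57149414e+00]
[276.00445857 269.58804805] [275.51640962 162.64052624]
```

View pics/z6.png

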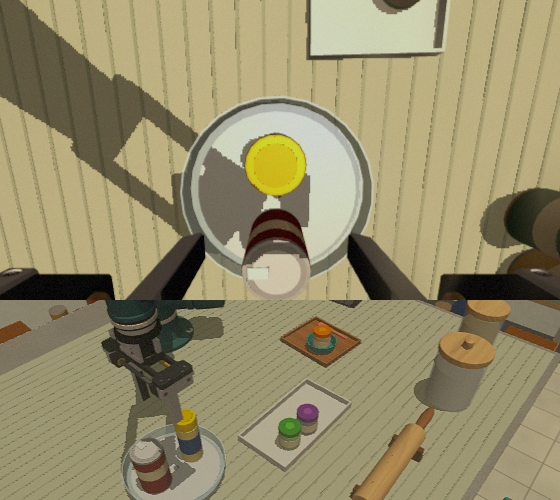

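The wrist view shows the yellow lid at (275,165) and the can top at (276,268), as expected. The scene view shows the orange jar standing in the cup, with green and purple in place.

Request:
apply_moves([
  [[-0.5,0,0,0,0],[-1.08,0,0,0,0],[-1.08,0,0.5,0,0],[-1.08,0,1.2,0,0],[-1.08,0,1.8,0,0],[-1.08,0,2.12,0,0],[-1.08,0,2.12,0,0.2],[-1.08,0,2.12,0,0.5],[-1.08,0,2.12,0,0.5],[-1.08,0,2.12,0,0.5]],
])

```text
time: 28.22
tool_pos: [0.4647, -0.3586, 0.295]
ee_rot: [3.14, 0.002, 1.57]
wrist_force: [0.3, -0.0, 3.4]
width: 0.0656
finger_force: 30.0
```

Request:
apply_moves([
  [[0,0,-0.2,0,0.5],[0,0,-0.7,0,0.5],[0,0,-1.4,0,0.5],[0,0,-2.1,0,0.5],[0,0,-2.8,0,0.5],[0.1,0,-3.1,0,0.5],[0.6,0.1,-3.1,0,0.5],[1.2,0.2,-3.1,0,0.5],[1.8,0.3,-3.1,0,0.5],[2.5,0.42,-3.1,0,0.5]],
])

```text
time: 29.48
tool_pos: [0.4856, -0.2322, 0.4466]
ee_rot: [-3.139, -0.002, 1.569]
wrist_force: [-0.3, -0.4, -3.6]
width: 0.0656
finger_force: 30.0
```

Request:
apply_moves([
  [[0.7,0.12,0,0,0.5],[1.4,0.24,0,0,0.5],[2.1,0.36,0,0,0.5],[2.8,0.48,0,0,0.5],[3.5,0.6,0,0,0.5],[4.2,0.75,0,0,0.5],[4.9,0.88,0,0,0.5],[5.6,1.0,0,0,0.5],[6.1,1.08,0,0,0.5],[6.45,1.13,0,0,0.5]],
])

```text
time: 30.72
tool_pos: [0.5423, 0.0905, 0.4468]
ee_rot: [-3.139, 0.0, 1.571]
wrist_force: [-0.3, -0.4, -3.3]
width: 0.0652
finger_force: 30.0
```

Request:
apply_moves([
  [[0,0,0.3,0,0.5],[0,0,0.8,0,0.5],[0,0,1.4,0,0.5],[0,0,2.0,0,0.5],[0,0,2.5,0,0.5],[0,0,2.8,0,0.5],[0,0,2.95,0,0.5],[0,0,3.05,0,0.5],[0,0,3.1,0,0.5],[0,0,3.1,0,0.5]],
])

```text
time: 31.98
tool_pos: [0.5426, 0.0892, 0.2937]
ee_rot: [3.141, 0.0, 1.57]
wrist_force: [0.7, 0.4, -3.3]
width: 0.066
finger_force: 30.0
```

Expected contact is at about 0.283.

Request:
apply_moves([
  [[0,0,0.06,0,0.5],[0,0,0.12,0,0.5],[0,0,0.15,0,0.5],[0,0,0.17,0,0.5],[0,0,0.19,0,0.5],[0,0,0.19,0,0.5]],
])

```text
time: 32.72
tool_pos: [0.5425, 0.0891, 0.2836]
ee_rot: [-3.142, 0.0, 1.57]
wrist_force: [-0.2, 0.7, -3.2]
width: 0.0655
finger_force: 30.0
```

Request:
apply_moves([
  [[0,0,0.01,0,0.5],[0,0,0.02,0,0.5],[0,0,0.02,0,0.5]],
])

```text
time: 33.1
tool_pos: [0.5425, 0.0892, 0.283]
ee_rot: [3.141, 0.0, 1.57]
wrist_force: [-0.4, -0.6, -1.4]
width: 0.0655
finger_force: 30.0
```

Request:
apply_moves([
  [[0,0,0.01,0,0.5],[0,0,0.02,0,0.5],[0,0,0.02,0,0.5]],
])

```text
time: 33.48
tool_pos: [0.5424, 0.0892, 0.283]
ee_rot: [3.141, 0.0, 1.57]
wrist_force: [-3.4, 0.5, 5.2]
width: 0.0656
finger_force: 30.0
```

Request:
apply_moves([
  [[0,0,-0.01,0,0.4],[0,0,-0.01,0,0.2],[0,0,-0.01,0,0],[0,0,-0.01,0,0],[0,0,-0.4,0,0],[0,0,-1.2,0,0],[0,0,-2.2,0,0],[-1,-0.2,-2.4,0,0],[-2,-0.44,-2.4,0,0],[-3,-0.68,-2.4,0,0]],
])

```text
time: 34.72
tool_pos: [0.508, -0.0621, 0.4019]
ee_rot: [3.14, 0.001, 1.571]
wrist_force: [0.9, -0.5, -0.0]
width: 0.0943
finger_force: 0.0
```

Request:
apply_moves([
  [[-1,-0.22,0,0,0],[-2,-0.44,0,0,0],[-3,-0.7,0,0,0],[-3.6,-0.85,0,0,0],[-3.88,-0.88,0,0,0],[-3.88,-0.88,0.4,0,0],[-3.88,-0.88,1.0,0,0],[-3.88,-0.88,1.6,0,0],[-3.88,-0.88,2.1,0,0],[-3.88,-0.88,2.1,0,0]],
])

```text
time: 35.98
tool_pos: [0.4639, -0.2537, 0.2942]
ee_rot: [-3.137, -0.003, 1.571]
wrist_force: [0.1, 0.2, 0.2]
width: 0.0939
finger_force: 0.0
```

Request:
apply_moves([
  [[0,0,0,0,0.2],[0,0,0,0,0.4],[0,0,0,0,0.65],[0,0,0,0,0.65],[0,0,0,0,0.65],[0,0,0,0,0.65]],
])

```text
time: 36.72
tool_pos: [0.4641, -0.2549, 0.2969]
ee_rot: [3.141, 0.0, 1.57]
wrist_force: [-0.2, -0.2, 1.5]
width: 0.0495
finger_force: 30.0
```

Request:
apply_moves([
  [[0,0,-0.2,0,0.65],[0,0,-0.7,0,0.65],[0,0,-1.4,0,0.65],[0,0,-2.0,0,0.65],[0.2,0,-2.4,0,0.65],[0.7,0.2,-2.4,0,0.65],[1.3,0.4,-2.4,0,0.65],[2.0,0.6,-2.4,0,0.65],[2.7,0.8,-2.4,0,0.65],[3.4,1.0,-2.4,0,0.65]],
])

```text
time: 37.98
tool_pos: [0.5144, -0.0837, 0.4166]
ee_rot: [-3.141, -0.0, 1.57]
wrist_force: [0.1, -0.2, -2.2]
width: 0.0496
finger_force: 30.0
```

Request:
apply_moves([
  [[0.6,0.16,0,0,0.65],[1.2,0.35,0,0,0.65],[1.7,0.5,0,0,0.65],[2.0,0.58,0,0,0.65],[2.18,0.6,0,0,0.65],[2.18,0.6,0,0,0.65],[2.18,0.6,0,0,0.65]],
])

```text
time: 38.85
tool_pos: [0.5443, 0.0235, 0.4167]
ee_rot: [-3.142, 0.001, 1.569]
wrist_force: [0.5, -0.0, -2.5]
width: 0.0501
finger_force: 30.0
```

```bash
python3 - <<'E'
from look import *
from bench import telemetry
s=grab('wrist','w7'); sc=grab('scene','s7'); o=telemetry.get_obs(); print(o['tool_pos'],o['ee_rot'])
g=cv2.cvtColor(s['image'],cv2.COLOR_RGB2GRAY); print(proj(s,(.542,.0905,.116)))
cv2.imwrite('pics/z7.png',np.vstack([s['image'][:330],sc['image'][120:270]])[:,:,::-1])
for k,v in lids(s,['pur','gr'],roi=(slice(60,320),slice(150,420))).items(): print(k,v)
E
```

```text
[0.54430831 0.02345049 0.41669474] [-3.14157756e+00  3.95028614e-04  1.56870061e+00]
[273.04884696 137.10365524]
pur ((327.3, 219.2, 22.0), array([ 0.606 , -0.0063,  0.064 ]))
```

View pics/z7.png

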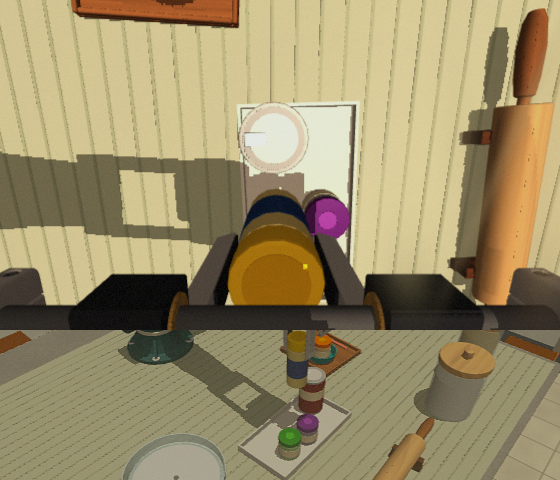

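The can top is at (273,137), exactly where it was predicted for its original spot, so I'll lower the shaker.

Request:
apply_moves([
  [[0,0,0.3,0,0.65],[0,0,0.8,0,0.65],[0,0,1.4,0,0.65],[0,0,1.9,0,0.65],[0,0,2.3,0,0.65],[0,0,2.45,0,0.65],[0,0,2.52,0,0.65],[0,0,2.56,0,0.65],[0,0,2.59,0,0.65],[0,0,2.59,0,0.65]],
])

```text
time: 40.2
tool_pos: [0.5445, 0.0241, 0.2876]
ee_rot: [3.141, 0.0, 1.57]
wrist_force: [-0.0, -0.1, -2.8]
width: 0.0494
finger_force: 30.0
```

Request:
apply_moves([
  [[0,0,0.01,0,0.65],[0,0,0.02,0,0.65],[0,0,0.03,0,0.65],[0,0,0.03,0,0.65]],
])

```text
time: 40.7
tool_pos: [0.5444, 0.0241, 0.2856]
ee_rot: [-3.141, 0.0, 1.57]
wrist_force: [0.4, -0.9, -2.5]
width: 0.0496
finger_force: 30.0
```

Request:
apply_moves([
  [[0,0,0.01,0,0.65],[0,0,0.02,0,0.65],[0,0,0.03,0,0.65],[0,0,0.03,0,0.65]],
])

```text
time: 41.2
tool_pos: [0.5444, 0.0241, 0.285]
ee_rot: [3.141, 0.0, 1.57]
wrist_force: [-2.6, -0.4, 2.7]
width: 0.0496
finger_force: 30.0
```

Request:
apply_moves([
  [[0,0,-0.01,0,0.4],[0,0,-0.01,0,0.2],[0,0,-0.01,0,0],[0,0,-0.01,0,0],[0,0,-0.4,0,0],[0,0,-1.2,0,0],[0,0,-2.2,0,0],[0,0,-2.4,0,0],[0,0,-2.4,0,0],[0,0,-2.4,0,0]],
])

```text
time: 42.45
tool_pos: [0.5442, 0.0241, 0.4017]
ee_rot: [-3.137, -0.0, 1.57]
wrist_force: [0.0, 0.4, 0.7]
width: 0.0939
finger_force: 0.0
```

```bash
python3 - <<'E'
from look import *
from bench import telemetry
s=grab('wrist','w8'); sc=grab('scene','s8'); sd=grab('side','d8'); print(telemetry.get_obs()['tool_pos'])
A=np.hstack([load('scene0')['image'][120:275,225:365],sc['image'][120:275,225:365]])
B=np.hstack([load('side0')['image'][140:270,210:350],sd['image'][140:270,210:350]])
cv2.imwrite('pics/z8.png',cv2.resize(np.vstack([A,B]),None,fx=2.1,fy=2.1,interpolation=2)[:,:,::-1])
for k,v in lids(s,['pur','gr'],roi=(slice(60,320),slice(150,420))).items(): print(k,v)
E
```

```text
[0.54427814 0.02414102 0.40206335]
pur ((331.1, 224.4, 23.1), array([ 0.6064, -0.0068,  0.064 ]))
gr ((326.2, 274.7, 21.9), array([ 0.6036, -0.0703,  0.064 ]))
```

View pics/z8.png

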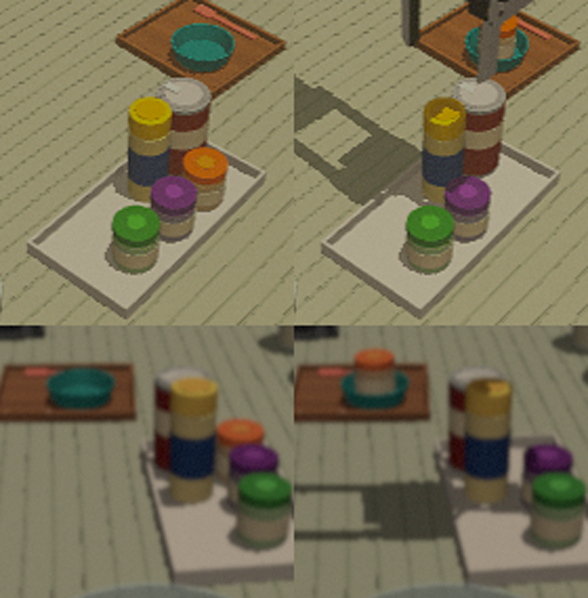

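The before and after views match: shaker at (151,110) against (445,110), can at (186,95) against (480,95), each shifted by the 294-pixel panel offset. The orange jar stands upright in the cup and the gripper is clear.

```bash
python3 -c "
from bench import ticket
print(ticket.close_job())"
```

```text
the job is handed in; nothing more can be done
None
```

The job is handed in: the orange-lidded jar stands in the muffin cup, the can and shaker are back on their starting spots, the green- and purple-lidded jars did not move, and it took about 43 s of the 136 s allowed.

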